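Check a turned vice screw with its thread comb

TASK

Check the thread of the wooden screw lying in the cradle: lay the comb leaf that matches its thread (the one with six teeth) flat on the cradle's ledge, teeth towards the screw, feel for the grooves and slide it in until it is fully home, its front edge flush along the crests. Then let go and prove that it does not rock: with the closed fingers hold a light, steady push of about 3 N on its back edge towards the screw, first near its left end, then near its right end (left and right as seen from the robot), and leave it there, flat and home. Go gently, never forcing the leaf against the screw (20 N at most), and leave everything else where it is.

Things in the scene. Friction and masses are not known exactly. Their poses are not given: they have to be found in the camera images.
- cradle: fixed wooden cradle, x -78 to +68 mm, y +-110 mm, base 12 mm thick. Towards the robot (-x) a flat ledge: top 40 mm above the bench, x -72 to 0, y +-75 mm. Beyond it the wooden screw lies along y between end blocks (|y| 80 to 108, x -2 to 64, up to z = 82 mm). Origin: on the bench under the middle of the crest line; x from ledge to screw
- screw (a point): middle of the cradle on the screw's axis (cradle x 29, z 44 mm), axes as the cradle's. Thread: 12 crests at 12 mm pitch, 58 mm across, 7 mm deep; grooves 7 mm wide at the mouth, 5.2 mm at the root. How far the screw lies along y in its blocks differs each time and is not measured, so search up to 6 mm either way for the grooves; the screw stays put under light forces
- seat (a point): point on the cradle at x = y = 0, z = 40 mm: the ledge's top plane where it meets the crests, axes as the cradle's. A leaf fully home has its front edge against the crests (gap 0, its origin at x = -25 mm) and lies on the ledge; with its teeth standing on the crests the gap is about 6.5 mm
- leaf6: loose aluminium comb leaf, 6 teeth at 12 mm spacing: plate 50 (x) x 72 (y) x 8 mm, about 0.1 kg, lying flat. Teeth stand 6.5 mm out of the front (+x) edge, 4 mm wide at the tip, 5.4 mm at the base. Dark wooden grip bar on its middle: 40 mm along x, 12 mm along y, z 8 to 36 mm. Origin: centre of the plate's underside, z up
- leaf6_left (a point): lower front corner of the six-tooth leaf's plate at its left (x = +25, y = +36, z = 0 mm in the leaf's frame)
- leaf6_right (a point): lower front corner of the six-tooth leaf's plate at its right (x = +25, y = -36, z = 0 mm in the leaf's frame)
- leaf8: loose aluminium comb leaf, 8 teeth at 9 mm spacing, does not fit: plate 50 (x) x 72 (y) x 8 mm, about 0.1 kg, lying flat. Teeth stand 6.5 mm out of the front (+x) edge, 4 mm wide at the tip, 5.4 mm at the base. Dark wooden grip bar on its middle: 40 mm along x, 12 mm along y, z 8 to 36 mm. Origin: centre of the plate's underside, z up
- leaf4: loose aluminium comb leaf, 4 teeth at 16 mm spacing, does not fit: plate 50 (x) x 72 (y) x 8 mm, about 0.1 kg, lying flat. Teeth stand 6.5 mm out of the front (+x) edge, 4 mm wide at the tip, 5.4 mm at the base. Dark wooden grip bar on its middle: 40 mm along x, 12 mm along y, z 8 to 36 mm. Origin: centre of the plate's underside, z up
- ferrule: brass ferrule (tube), 28 mm across, 22 mm tall, standing; bystander
- pencil: yellow pencil, 165 mm long, 8 mm thick, along its own x; bystander
- sandblock: cork sanding block 100 x 55 x 30 mm; bystander
- mallet: hammer lying along its own x; bystander
- glue: white glue bottle, 60 mm across, 150 mm tall; bystander
- handle: turned wooden handle standing on end, 34 mm across, 130 mm tall; bystander
- tin: steel tin, 70 mm across, 90 mm tall; bystander
- blank: square wood blank 160 x 50 x 50 mm, lying along its own x; bystander
Things that resemble listed ones, but are neither listed nor needed, are in the scene too. What is shaped like the leaf6 but blue or purple is not meant.

How it is judged:
By the outcome, as a careful person would: the job done as asked, in the order asked, and still so for the second after the job is handed in, with the robot touching nothing.
It also fails if it takes over 72 s, if anything falls off the work surface, if the arm or the gripper's body presses on something with over 40 N, if the wrist force passes 120 N, or if a joint passes its speed limit or range.

ROBOT

A 6-joint arm with a two-finger parallel gripper is mounted at the origin on the work surface. World frame = base frame: x ahead of the robot, y to its left, z up, the work surface at z = 0. Lengths are in m, angles in degrees, forces in N, time in s.
With the tool pointing down it reaches from about 0.375 to 0.75 m from the base axis. Payload 9 kg.
Tool frame: the origin (TCP) lies where the fingers leave the gripper's body, on its centre line; the fingertips stand 73 mm ahead of it and the grasp point (between the pads) lies 54 mm ahead of it (robot.tip_reach is the distance from the TCP to the fingertips, in m); z points along the fingers, y is the direction in which the jaws open and shut (so a half turn about z gives the same grasp; the last joint's range is limited). The gripper opens to 85 mm and grips with 20 to 120 N. Pads are 22 mm wide; open, the fingers measure 114 mm over their backs; the gripper's body (76 mm by 85 mm) begins 54 mm behind the grasp point. The pads swing forward as they close: fully open they stand 13 mm farther back than shut.
Start: joints at [-78.535, 5.964, 5.575, 89.605, 0, 77.527], TCP at [0.243, -0.548, 0.304] pointing down, gripper open.
Joint ranges: [-171.21, 171.21], [-48.23, 106.86], [-62.78, 66.21], [-105.2, 120.99], [-86.42, 89.51], [-180, 180]. Speed limits (degrees/s): [127.2, 127.2, 147.25, 180, 180, 180].

INTERFACE

Orientations are given as [roll, pitch, yaw] about the fixed x, y, z axes, in that order (R = Rz(yaw) Ry(pitch) Rx(roll)).
In Python, from plant import robot gives the robot as it stands. Calls block until the motion is done:
- robot.move_pose(position, orientation): joint-space move of the TCP to a pose.
- robot.line_to(position, vel=0.15, rotation=None, guard=None): straight line of the TCP; rotation=None keeps the orientation; vel is the mean speed in m/s. With guard (N) it stops when the force on the tool has changed by that much, and returns True; else False.
- robot.goto_joints(angles): joint-space move.
- robot.set_gripper(opening): finger opening in m; the grip force is fixed at half the most; returns when the fingers have stopped.
- robot.pause(seconds).
- robot.ik(position, orientation): joint angles nearest the present ones, or None.
- robot.observe(): the state.
- robot.grab_frame(name): name is "scene" or "top" or "wrist"; returns the picture (420x560x3 uint8, blue, green, red); there is no depth.
- robot.get_calibration(name): a dict with "vertical_fov" (degrees; the focal length in pixels is half the picture's height over the tangent of half this angle, whatever the lens; pixels are square), "cx", "cy" (the principal point, pixels), "rvec" (rotation vector, rad) and "tvec" (3), from world to camera coordinates, as OpenCV has them. Camera axes: x right, y down, z forward; pixel columns grow to the right and rows downward; lengths in m; the calibration is good to about 2 mm. The wrist camera is an equidistant fisheye: a pixel r from the principal point sees the ray r / f radians off the axis. A picture is of the moment at which its call begins: read the wrist's pose just before it. get_calibration takes no time and is no camera call; for the wrist camera it gives the pose at the moment of the call.
A pose or a line that the arm cannot do raises robot.IKError and nothing moves.
- robot.job_done(): hands the job in, once; it reports no verdict.
The state is a dict: "time": time; "q": joint angles; "qvel": joint speeds; "joint_torque": joint torques, N m; "tool_pos": TCP position; "tcp_rot": TCP orientation; "ft_force": force on the tool from outside, world axes, zero at the start; "torque": the same for the moment, N m; "gripper_width": finger opening in m.
Only numpy, scipy, OpenCV 4.12 (cv2) and the standard library are available. Lean on these libraries where they do the work, as an engineer would, in place of code of your own. Each camera call takes 0.05 s, during which the arm holds its last target.

## Working session

There is one attempt and no reset: what is moved stays moved. The work goes in short steps, each a Python script; the robot and the scene stay as the last script left them, time stands still between calls to the robot, and variables do not carry over. Pictures are saved under pics/ and viewed, and the job is handed in when it is done.

```bash
ls; mkdir -p pics; python3 - <<'E'
from plant import robot
import cv2
s=robot.observe();print(s['time'],s['tool_pos'],s['tcp_rot'],s['ft_force'],s['gripper_width'],robot.tip_reach)
for n in ['scene','top','wrist']:
    cv2.imwrite(f'pics/{n}0.png',robot.grab_frame(n)); print(n,robot.get_calibration(n))
E
```

```text
pics
0.0 [ 0.24339611 -0.54814319  0.30311535] [-1.79924076e+02 -1.80356182e-02  2.39357136e+01] [-0.70558572 -0.15136891  0.36365703] 0.08565019531058363 0.0726
scene {'vertical_fov': 53.70956807296557, 'cx': 286.9023693725621, 'cy': 203.9109435038332, 'rvec': array([ 1.27767864,  2.38274564, -0.83478884]), 'tvec': array([ 0.29207342, -0.31199351,  1.74396432])}
top {'vertical_fov': 43.52829036155153, 'cx': 271.7641286482905, 'cy': 206.62500156102774, 'rvec': array([ 2.12379238, -2.11847013,  0.18075234]), 'tvec': array([0.01897249, 0.53176849, 1.5470825 ])}
wrist {'vertical_fov': 65.70646984690485, 'cx': 281.49956586042674, 'cy': 210.4635719753327, 'rvec': array([-2.44400127,  1.58976787,  0.20986709]), 'tvec': array([-0.59981648, -0.03349755,  0.37796405])}
```

View pics/scene0.png

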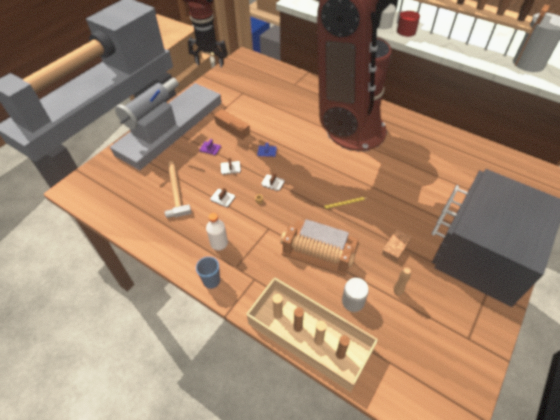

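View pics/top0.png

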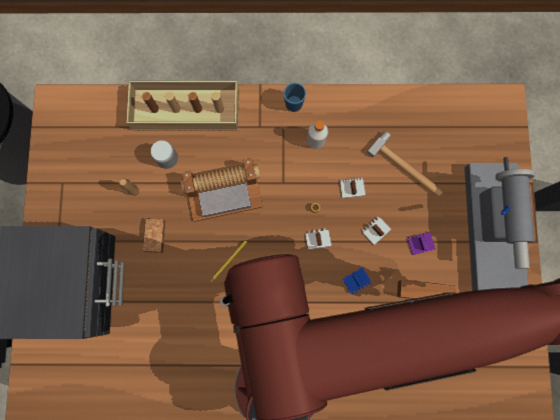

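View pics/wrist0.png

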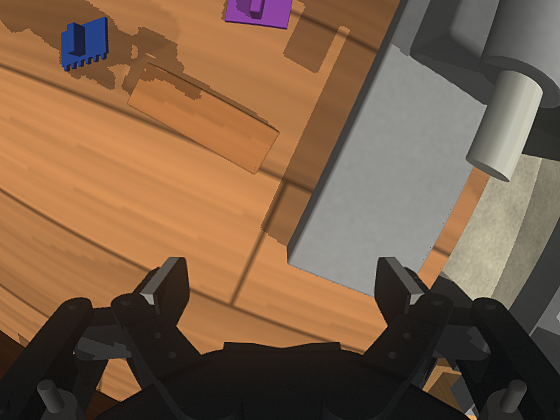

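The top view shows the cradle near (223,193) and white leaves at (352,188), (319,239) and (376,231). I'll zoom in to count teeth and work out the positions.

```bash
cat > h.py <<'E'
from plant import robot
import cv2, numpy as np
from scipy.spatial.transform import Rotation as R
def f_of(c): return 210/np.tan(np.radians(c['vertical_fov']/2))
def rays(c,px,fish=False):
    px=np.atleast_2d(np.asarray(px,float)); f=f_of(c)
    d=(px-[c['cx'],c['cy']])/f
    if fish:
        th=np.linalg.norm(d,axis=1,keepdims=True); k=np.where(th>1e-9,np.sin(th)/np.maximum(th,1e-9),1)
        v=np.hstack([d*k,np.cos(th)])
    else: v=np.hstack([d,np.ones((len(d),1))])
    Rm=cv2.Rodrigues(c['rvec'])[0]; C=-Rm.T@np.ravel(c['tvec'])
    return C, v@Rm
def onplane(c,px,z,fish=False):
    C,v=rays(c,px,fish); return C+v*((z-C[2])/v[:,2:])
def proj(c,P,fish=False):
    P=np.atleast_2d(P); Rm=cv2.Rodrigues(c['rvec'])[0]; p=P@Rm.T+np.ravel(c['tvec']); f=f_of(c)
    if not fish: return p[:,:2]/p[:,2:]*f+[c['cx'],c['cy']]
    r=np.linalg.norm(p[:,:2],axis=1,keepdims=True); th=np.arctan2(r,p[:,2:])
    return p[:,:2]/r*th*f+[c['cx'],c['cy']]
E
python3 - <<'E'
from h import *
c=robot.get_calibration('top')
for n,p,z in [('A',(352,188),.02),('B',(319,239),.02),('C',(376,231),.02),('cradle',(224,200),.04),('ferr',(315,208),.01),('pencil',(230,260),.005),('bottle',(318,130),.1)]:
    print(n,onplane(c,p,z))
im=cv2.imread('pics/top0.png')
cv2.imwrite('pics/z1.png',cv2.resize(im[165:300,300:440],None,fx=5,fy=4.4,interpolation=cv2.INTER_CUBIC))
cv2.imwrite('pics/z2.png',cv2.resize(im[145:230,170:270],None,fx=7,fy=7,interpolation=cv2.INTER_CUBIC))
E
```

```text
A [[ 0.59608011 -0.22816097  0.02      ]]
B [[ 0.43673677 -0.12383369  0.02      ]]
C [[ 0.4616921  -0.29815157  0.02      ]]
cradle [[0.55367709 0.16665639 0.04      ]]
ferr [[ 0.53464341 -0.11344164  0.01      ]]
pencil [[0.37328082 0.14818134 0.005     ]]
bottle [[ 0.75707666 -0.11872192  0.1       ]]
```

View pics/z1.png

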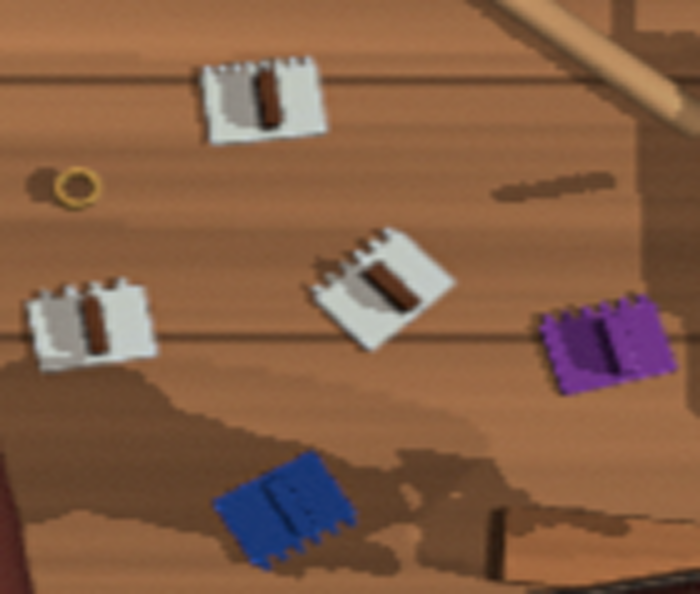

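View pics/z2.png

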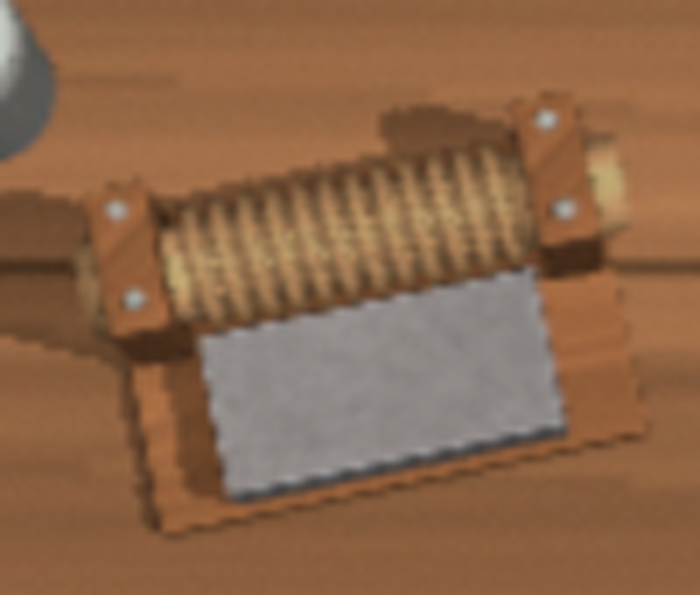

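```bash
python3 - <<'E'
from h import *
c=robot.get_calibration('wrist');Rm=cv2.Rodrigues(c['rvec'])[0];C=-Rm.T@c['tvec']
s=robot.observe();T=R.from_euler('xyz',s['tcp_rot'],degrees=True).as_matrix()
print('cam in tool',T.T@(C-s['tool_pos']),'axis',T.T@Rm[2])
# move so that camera sees C centrally
yaw=30
print(robot.ik([0.44,-0.29,0.24],[180,0,yaw]))
robot.move_pose([0.42,-0.24,0.24],[180,0,60])
s=robot.observe();print(s['time'],s['tool_pos'],s['q'])
c=robot.get_calibration('wrist');im=robot.grab_frame('wrist');cv2.imwrite('pics/w1.png',im)
np.save('w1.npy',c,allow_pickle=True)
print(proj(c,[[.46,-.298,.02],[.596,-.228,.02],[.437,-.124,.02]],True))
E
```

```text
cam in tool [ 0.06497158  0.00021543 -0.07003182] axis [-2.58598779e-01  7.20780083e-05  9.65984817e-01]
[-47.62549991  -7.01329947 -13.96661528  83.0466842    0.
 102.37450009]
1.5 [ 0.41995152 -0.24095522  0.24032415] [-4.53655201e+01 -1.47764601e+01 -2.08009296e+01  8.39341093e+01
 -1.28510289e-02  7.47185983e+01]
[[347.82249966 226.96059995]
 [435.19980975  95.73492078]
 [231.64060931  76.43343885]]
```

View pics/w1.png

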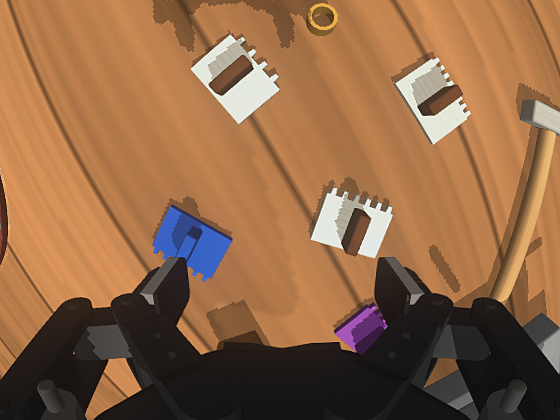

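```bash
python3 - <<'E'
from h import *
im=cv2.imread('pics/w1.png');a=im[165:275,295:410];b=im[45:150,385:480]
cv2.imwrite('pics/z3.png',np.hstack([cv2.resize(a,(480,460),interpolation=cv2.INTER_CUBIC),cv2.resize(b,(300,460),interpolation=cv2.INTER_CUBIC)]))
E
```

```text
(no output)
```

View pics/z3.png

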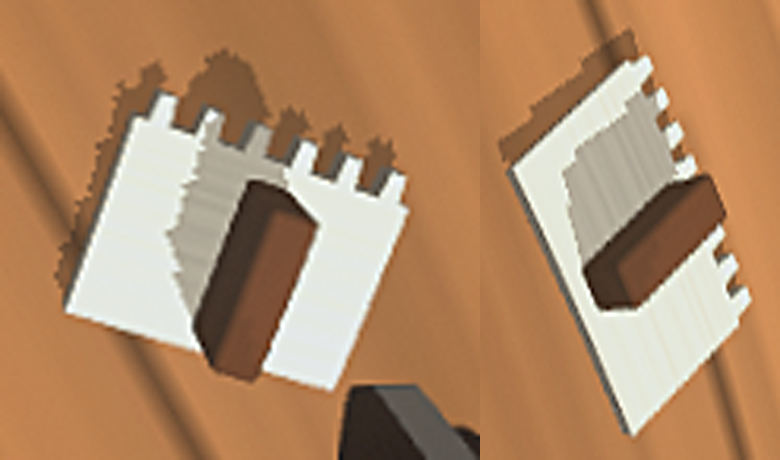

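C, at (352,222) in the wrist view, has six teeth, so it is leaf6. B has 4 and A has 8. Next I'll compute C's pose and the cradle's.

```bash
python3 - <<'E'
from h import *
c=np.load('w1.npy',allow_pickle=True).item()
z=np.array([[130,117],[68,304],[332,388],[406,208]]) # FL BL BR FR
px=z/[480/115,460/110]+[295,165]-0.4
P=onplane(c,px,.008,True);print(px,P)
ex=(P[0]+P[3]-P[1]-P[2])[:2];ey=(P[0]+P[1]-P[2]-P[3])[:2]
print(np.linalg.norm(ex)/2,np.linalg.norm(ey)/2,P.mean(0),np.degrees(np.arctan2(ex[1],ex[0])),np.degrees(np.arctan2(-ey[0],ey[1])))
# mask
im=cv2.imread('pics/w1.png');m=cv2.inRange(im,(150,150,150),(255,255,255));
# cradle from top view ledge corners (z2 pixels, scale 7)
ct=robot.get_calibration('top')
z=np.array([[203,338],[533,268],[565,430],[232,494]])
Q=onplane(ct,z/7+[170,145]-.43,.04);print(Q,Q.mean(0))
for i in range(4): print(np.linalg.norm(Q[i]-Q[(i+1)%4]))
d=(Q[0]+Q[3]-Q[1]-Q[2])[:2];print(np.degrees(np.arctan2(-d[0],d[1])))
E
```

```text
[[325.74583333 192.57826087]
 [310.89166667 237.29565217]
 [374.14166667 257.3826087 ]
 [391.87083333 214.33913043]] [[ 0.45740375 -0.26097125  0.008     ]
 [ 0.42332641 -0.29343351  0.008     ]
 [ 0.46986791 -0.34698293  0.008     ]
 [ 0.5058769  -0.31421326  0.008     ]]
0.04787300166612335 0.07147061022990894 [ 0.46411874 -0.30390024  0.008     ] 42.945459105747304 41.66018624058013
[[0.57592093 0.24524716 0.04      ]
 [0.60752559 0.10084026 0.04      ]
 [0.5351271  0.08597563 0.04      ]
 [0.50660146 0.23061962 0.04      ]] [0.55629377 0.16567067 0.04      ]
0.14782492005571418
0.07390871839986711
0.1474299773555417
0.07084598636117193
11.751452530952886
```

```bash
python3 - <<'E'
from h import *
p=np.array([.464,-.304]);y=np.radians(42)
u=np.array([np.cos(y),np.sin(y)])
q=p-u*0.03
robot.move_pose([*q,0.17],[180,0,42])
s=robot.observe();print(s['time'],s['tool_pos'],s['tcp_rot'])
c=robot.get_calibration('wrist');im=robot.grab_frame('wrist');cv2.imwrite('pics/w2.png',im)
np.save('w2.npy',c,allow_pickle=True)
E
```

```text
2.075 [ 0.44107381 -0.32474648  0.16941508] [-1.79900654e+02 -9.69772257e-03  4.19342758e+01]
```

View pics/w2.png

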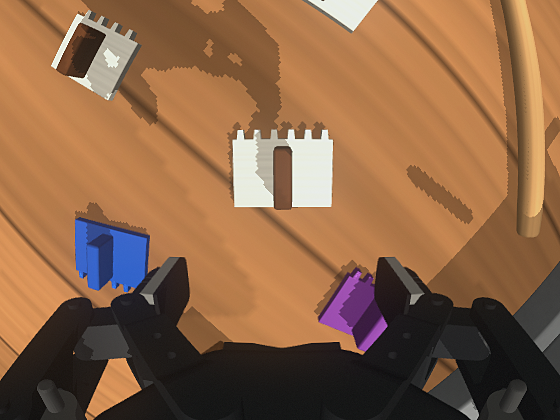

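```bash
python3 - <<'E'
from h import *
im=cv2.imread('pics/w2.png');cv2.imwrite('pics/z4.png',cv2.resize(im[122:217,222:342],None,fx=6,fy=6,interpolation=cv2.INTER_NEAREST))
E
```

```text
(no output)
```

View pics/z4.png

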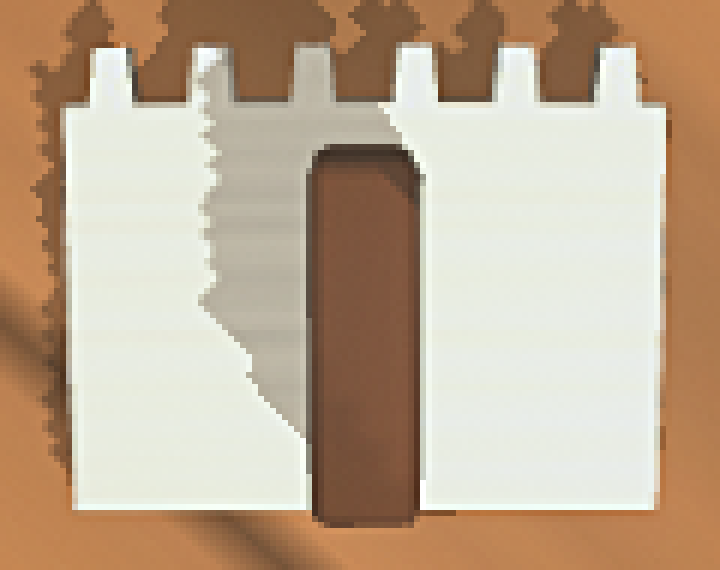

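```bash
python3 - <<'E'
from h import *
c=np.load('w2.npy',allow_pickle=True).item()
P=onplane(c,np.array([[63,103],[72,511],[658,511],[666,103]])/6+[222,122]-.5,.008,True)
ex=(P[0]+P[3]-P[1]-P[2])[:2];ey=(P[0]+P[1]-P[2]-P[3])[:2]
print(np.linalg.norm(ex)/2,np.linalg.norm(ey)/2,P.mean(0),np.degrees(np.arctan2(ex[1],ex[0])),np.degrees(np.arctan2(-ey[0],ey[1])))
g=P.mean(0)[:2]; yaw=np.degrees(np.arctan2(-ey[0],ey[1]))
robot.set_gripper(0.05)
robot.move_pose([*g,0.12],[180,0,yaw])
robot.line_to([*g,0.086],vel=.08,guard=8)
s=robot.observe();print(s['time'],s['tool_pos'],s['ft_force'])
cv2.imwrite('pics/w3.png',robot.grab_frame('wrist'))
E
```

```text
0.05001209115857001 0.07192052423581381 [ 0.46432536 -0.30445222  0.008     ] 42.00120087966429 41.92961910225909
3.4833 [ 0.46412728 -0.30443142  0.08578535] [ 0.59390664 -0.46348179 -0.78507479]
```

View pics/w3.png

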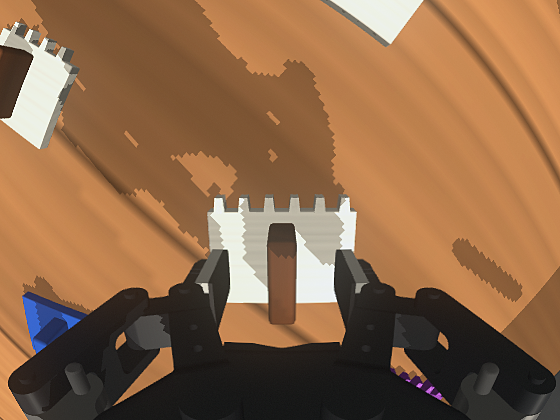

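```bash
python3 - <<'E'
from h import *
print(robot.set_gripper(0.0))
s=robot.observe();print(s['time'],s['gripper_width'],s['ft_force'])
x,y,z=s['tool_pos']
robot.line_to([x,y,.20],vel=.12)
u=np.array([np.cos(np.radians(12)),np.sin(np.radians(12))])
q=np.array([.556,.166])-u*.10
robot.move_pose([*q,0.26],[180,0,12])
s=robot.observe();print(s['time'],s['tool_pos'],s['tcp_rot'],s['ft_force'],s['gripper_width'])
c=robot.get_calibration('wrist');im=robot.grab_frame('wrist');cv2.imwrite('pics/w4.png',im)
np.save('w4.npy',c,allow_pickle=True)
E
```

```text
False
3.9667 0.01079438982702892 [-0.70957785  0.13443792  4.10710492]
6.7333 [0.4583902  0.14466196 0.25971967] [1.79994229e+02 1.94174982e-02 1.19764413e+01] [ 0.70350465 -0.07300463 -1.67658022] 0.010776972644941768
```

View pics/w4.png

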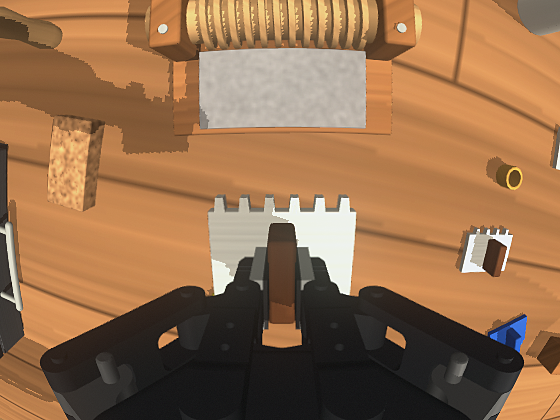

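```bash
python3 - <<'E'
from h import *
im=cv2.imread('pics/w4.png');cv2.imwrite('pics/z5.png',cv2.resize(im[0:140,170:400],None,fx=3.4,fy=4,interpolation=cv2.INTER_CUBIC))
E
```

```text
(no output)
```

View pics/z5.png

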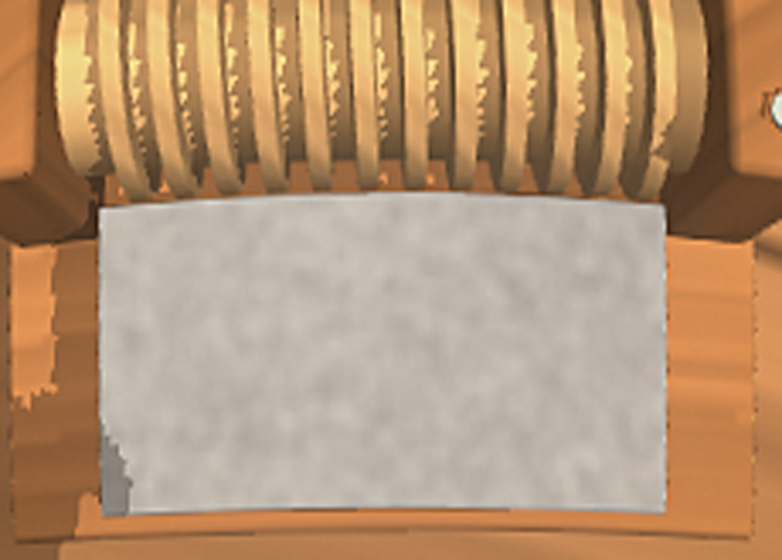

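```bash
python3 - <<'E'
from h import *
c=np.load('w4.npy',allow_pickle=True).item()
t=lambda a:np.array(a,float)/[3.4,4]+[170,0]-.4
Q=onplane(c,t([[100,209],[665,207],[665,513],[102,514]]),.04,True)
ex=(Q[0]+Q[1]-Q[2]-Q[3])[:2];ey=(Q[0]+Q[3]-Q[1]-Q[2])[:2]
yx=np.degrees(np.arctan2(ex[1],ex[0]));yy=np.degrees(np.arctan2(-ey[0],ey[1]))
print(np.linalg.norm(ex)/2,np.linalg.norm(ey)/2,Q.mean(0),yx,yy)
y=np.radians((yx+2*yy)/3);u=np.array([np.cos(y),np.sin(y)]);v=np.array([-u[1],u[0]])
m=Q.mean(0)[:2];seat=m+u*.036
print('yaw',np.degrees(y),'seat',seat,(Q[:,:2]-seat)@np.c_[u,v])
cr=[(132,193),(182,192),(230,191),(274,189),(320,187),(367,186),(416,186),(464,187),(511,188),(558,190),(602,192),(643,195)]
for z in (.036,.04,.044):
    C=onplane(c,t(cr),z,True)[:,:2]-seat; yc=C@v; print(z,np.round(yc*1e3,1),np.round((C@u)*1e3,1),np.polyfit(np.arange(12),yc*1e3,1),yc.mean())
# leaf held: front corners
L=onplane(c,[[209,213],[356,213]],robot.observe()['tool_pos'][2]-.086+.008,True);print(L)
s=robot.observe();ty=np.radians(s['tcp_rot'][2]);tu=np.array([np.cos(ty),np.sin(ty)]);tv=np.array([-tu[1],tu[0]])
print((L[:,:2]-s['tool_pos'][:2])@np.c_[tu,tv])
E
```

```text
0.07076484031359312 0.1491345762207884 [0.55613781 0.16422114 0.04      ] 12.16373885221273 12.115552199222938
yaw 12.131614416886201 seat [0.59133383 0.17178683] [[-0.00066953  0.07461272]
 [-0.00056564 -0.07457304]
 [-0.07147617 -0.07456153]
 [-0.07128866  0.07452185]]
0.036 [ 66.8  53.2  40.3  28.6  16.5   4.1  -8.7 -21.4 -33.8 -46.4 -58.3 -69.5] [3.5 2.7 2.2 2.2 2.3 2.4 2.4 2.4 2.5 2.6 2.8 2.8] [-12.40417744  65.82987656] -0.0023930993453468337
0.04 [ 65.9  52.5  39.7  28.2  16.2   4.1  -8.6 -21.1 -33.3 -45.7 -57.5 -68.6] [2.5 1.7 1.2 1.2 1.4 1.4 1.4 1.4 1.5 1.6 1.8 1.8] [-12.2352631   64.94635758] -0.0023475894486647488
0.044 [ 65.   51.7  39.2  27.8  16.    4.   -8.5 -20.8 -32.9 -45.1 -56.7 -67.6] [1.4 0.7 0.3 0.2 0.4 0.4 0.4 0.4 0.5 0.6 0.8 0.8] [-12.06634875  64.0628386 ] -0.002302079551982653
[[0.47486583 0.18339459 0.18174333]
 [0.48947181 0.11430504 0.18174333]]
[[ 0.02410352  0.03462373]
 [ 0.02408378 -0.03599283]]
```

```bash
cat >> h.py <<'E'
YAW=12.13; seat=np.array([.59133,.17179]); y_=np.radians(YAW)
U=np.array([np.cos(y_),np.sin(y_)]); V=np.array([-U[1],U[0]])
def W(x,y,z): return [*(seat+U*x+V*y),z]
def st(tag=''):
    s=robot.observe(); d=s['tool_pos'][:2]-seat; f=s['ft_force']
    print(tag,'t%.2f'%s['time'],'cx %.2f cy %.2f z %.2f'%(d@U*1e3,d@V*1e3,s['tool_pos'][2]*1e3),'yaw %.2f'%s['tcp_rot'][2],'F %.1f %.1f %.1f'%(f[:2]@U,f[:2]@V,f[2]),'g %.1f'%(s['gripper_width']*1e3)); return s
E
python3 - <<'E'
from h import *
robot.move_pose(W(-.042,.0037,.17),[180,0,YAW]); robot.line_to(W(-.042,.0037,.134),vel=.1); robot.pause(.2);st('above')
print(robot.line_to(W(-.042,.0037,.122),vel=.01,guard=2.5)); st('down')
c=robot.get_calibration('wrist');im=robot.grab_frame('wrist');cv2.imwrite('pics/w5.png',im)
np.save('w5.npy',c,allow_pickle=True)
E
```

```text
above t8.07 cx -41.55 cy 3.63 z 134.93 yaw 12.13 F -1.1 0.2 -0.3 g 10.8
True
down t8.84 cx -42.05 cy 3.72 z 126.59 yaw 12.13 F 1.0 -0.2 4.8 g 10.5
```

View pics/w5.png

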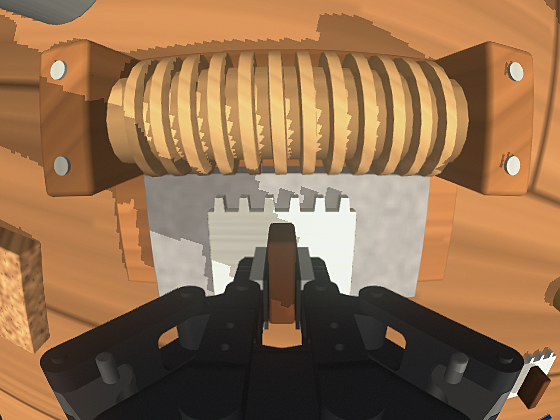

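```bash
python3 - <<'E'
from h import *
im=cv2.imread('pics/w5.png');cv2.imwrite('pics/z6.png',cv2.resize(im[140:240,130:450],None,fx=2.5,fy=5,interpolation=cv2.INTER_CUBIC))
E
```

```text
(no output)
```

View pics/z6.png

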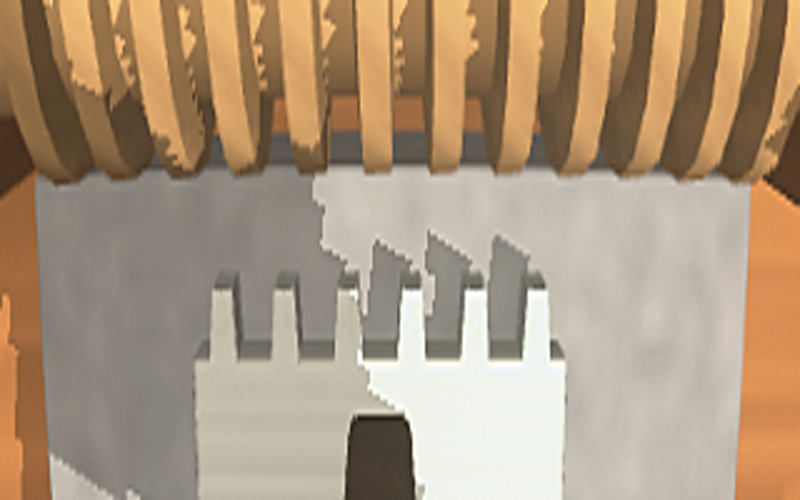

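```bash
python3 - <<'E'
from h import *
c=np.load('w5.npy',allow_pickle=True).item()
t=lambda a:np.array(a,float)/[2.5,5]+[130,140]-.4
cr=t([(x,171) for x in (247,310,377,443,508,570,632)]); te=t([(x,289) for x in (226,287,348,412,474,537)])
fr=t([(195,360),(565,360)])
for n,p,z in (('crest',cr,.041),('crest',cr,.044),('teeth',te,.048),('front',fr,.048)):
    C=onplane(c,p,z,True)[:,:2]-seat; print(n,z,np.round(C@V*1e3,1),np.round(C@U*1e3,1),(C@V).mean()*1e3)
E
```

```text
crest 0.041 [ 29.3  16.9   3.9  -8.8 -21.6 -34.  -46.9] [-0.2 -0.3 -0.4 -0.3 -0.2 -0.1  0.2] -8.750875740032946
crest 0.044 [ 28.8  16.6   3.9  -8.6 -21.1 -33.3 -45.9] [0.2 0.1 0.1 0.1 0.2 0.4 0.6] -8.516030758275782
teeth 0.048 [ 32.5  20.8   9.4  -2.6 -14.3 -26.4] [-10.4 -10.5 -10.5 -10.5 -10.5 -10.4] 3.2256345385265224
front 0.048 [ 39.  -32.3] [-17.4 -17.4] 3.3539988732642043
```

```bash
python3 - <<'E'
from h import *
y=.0041
robot.line_to(W(-.042,y,.1267),vel=.02); robot.pause(.15);st('unload')
print(robot.line_to(W(-.034,y,.1267),vel=.03,guard=6)); robot.pause(.15);st('near')
print(robot.line_to(W(-.0265,y,.1267),vel=.008,guard=5)); st('in')
cv2.imwrite('pics/w6.png',robot.grab_frame('wrist'))
E
```

```text
unload t9.29 cx -42.03 cy 4.13 z 126.60 yaw 12.13 F 0.8 0.8 1.3 g 10.7
False
near t9.86 cx -34.00 cy 4.10 z 126.62 yaw 12.13 F 0.1 0.3 -1.1 g 11.1
False
in t10.95 cx -26.54 cy 4.10 z 126.65 yaw 12.13 F 0.4 0.9 -1.3 g 11.1
```

View pics/w6.png

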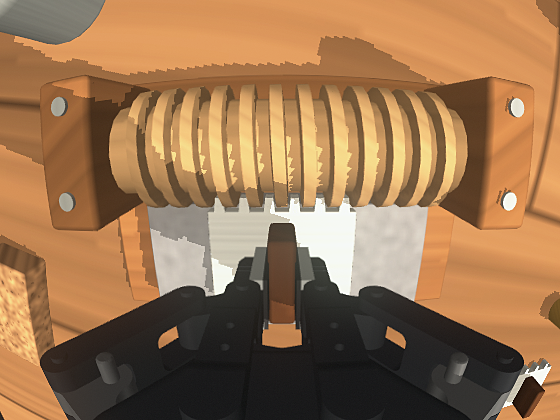

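The teeth entered the grooves at rows 200–212 without contact force. Now I'll slide the leaf home.

```bash
python3 - <<'E'
from h import *
st()
print(robot.line_to(W(-.0215,.0041,.1267),vel=.005,guard=4)); st('home?'); robot.pause(.2); st('rest')
cv2.imwrite('pics/w7.png',robot.grab_frame('wrist')[150:280,180:390])
E
python3 -c "
import cv2;i=cv2.imread('pics/w7.png');cv2.imwrite('pics/z7.png',cv2.resize(i,None,fx=3.8,fy=3.8,interpolation=cv2.INTER_CUBIC))"
```

```text
t11.00 cx -26.54 cy 4.10 z 126.66 yaw 12.13 F 0.6 0.3 -0.9 g 10.4
True
home? t11.57 cx -24.64 cy 4.12 z 126.59 yaw 12.13 F -0.2 0.4 5.1 g 10.5
rest t11.77 cx -24.65 cy 4.10 z 126.59 yaw 12.13 F -0.9 -0.8 5.5 g 11.0
```

View pics/z7.png

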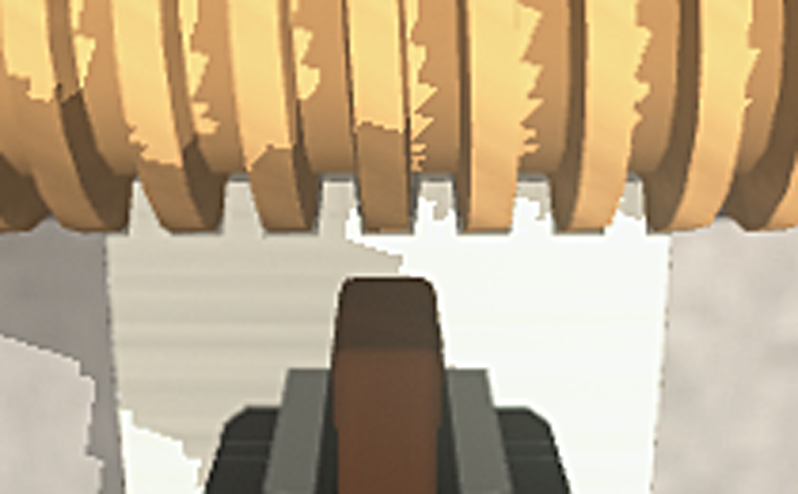

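```bash
python3 - <<'E'
from h import *
robot.line_to(W(-.02465,.0041,.1269),vel=.01); robot.pause(.15); st('unload')
print(robot.line_to(W(-.0225,.0041,.1269),vel=.004,guard=4)); st('home?'); robot.pause(.2); st('rest')
E
```

```text
unload t12.25 cx -24.74 cy 4.12 z 126.70 yaw 12.13 F 0.9 -0.9 -1.8 g 10.8
True
home? t12.57 cx -24.43 cy 4.14 z 126.64 yaw 12.13 F -1.4 -0.0 4.8 g 10.8
rest t12.78 cx -24.45 cy 4.16 z 126.66 yaw 12.14 F -0.4 0.4 5.9 g 10.4
```

```bash
python3 - <<'E'
from h import *
robot.line_to(W(-.0247,.0041,.1273),vel=.01); robot.pause(.15); st('unload')
print(robot.line_to(W(-.0225,.0041,.1273),vel=.004,guard=4)); st('home?'); robot.pause(.2); st('rest')
E
```

```text
unload t13.22 cx -24.94 cy 4.14 z 126.92 yaw 12.13 F 1.1 0.2 -0.1 g 10.5
True
home? t13.59 cx -24.35 cy 4.19 z 126.72 yaw 12.14 F 0.1 0.6 5.0 g 10.7
rest t13.79 cx -24.38 cy 4.17 z 126.72 yaw 12.14 F -0.3 -0.9 4.7 g 10.6
```

```bash
python3 - <<'E'
from h import *
robot.line_to(W(-.0252,.0041,.1280),vel=.01); robot.pause(.15); st('unload')
print(robot.line_to(W(-.0225,.0041,.1280),vel=.004,guard=4)); st('home?'); robot.pause(.2); st('rest')
cv2.imwrite('pics/w8.png',robot.grab_frame('wrist')[150:280,180:390])
E
python3 -c "
import cv2;i=cv2.imread('pics/w8.png');cv2.imwrite('pics/z8.png',cv2.resize(i,None,fx=3.8,fy=3.8,interpolation=cv2.INTER_CUBIC))"
```

```text
unload t14.28 cx -25.42 cy 4.14 z 127.65 yaw 12.14 F -0.1 -0.1 -2.0 g 10.8
True
home? t14.78 cx -24.27 cy 4.18 z 127.26 yaw 12.14 F -0.2 -0.1 -1.4 g 10.7
rest t14.97 cx -24.48 cy 4.22 z 126.92 yaw 12.14 F -0.1 -0.5 0.1 g 10.5
```

View pics/z8.png

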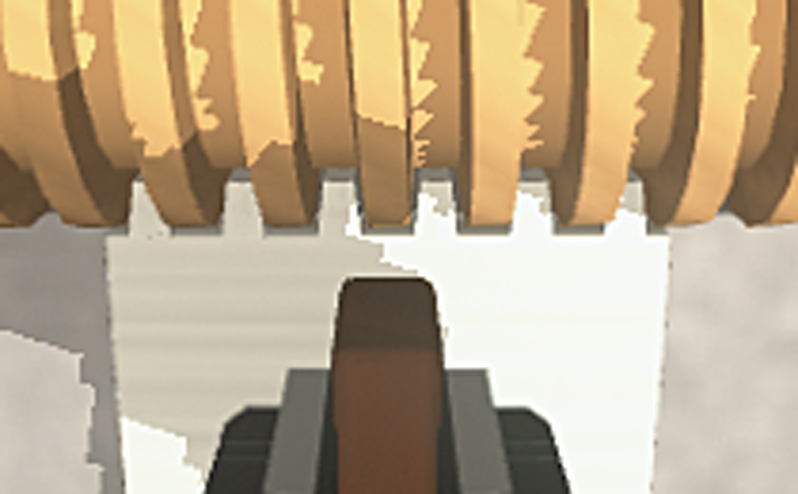

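```bash
python3 - <<'E'
from h import *
st()
for i in range(3): robot.pause(.1); s=st()
print(s['qvel'],s['joint_torque'])
E
```

```text
t15.03 cx -24.52 cy 4.20 z 126.87 yaw 12.14 F 0.4 -0.3 -0.1 g 10.6
 t15.12 cx -24.51 cy 4.20 z 126.88 yaw 12.14 F 0.8 -0.9 -0.8 g 10.2
 t15.22 cx -24.53 cy 4.20 z 126.91 yaw 12.14 F 1.2 0.7 -0.6 g 10.9
 t15.32 cx -24.54 cy 4.21 z 126.91 yaw 12.14 F 1.1 -0.8 -0.5 g 10.8
[ 0.02952011  0.01251695 -0.02111209  0.0164989   0.08634331  0.06228187] [ 1.05637842e-02 -5.57415247e+01  4.85778165e+01  3.99874281e-01
 -7.11063694e-03  1.07840571e-02]
```

```bash
python3 - <<'E'
from h import *
robot.line_to(W(-.0250,.0041,.1275),vel=.01); robot.pause(.3); st('unload')
for x in (-.0246,-.0243,-.0240,-.0237,-.0234,-.0231,-.0228,-.0225):
    r=robot.line_to(W(x,.0041,.1275),vel=.006,guard=7); F=[]
    for i in range(4):
        robot.pause(.04); s=robot.observe(); F.append(s['ft_force'])
    F=np.mean(F,0); d=s['tool_pos'][:2]-seat
    print(x,r,'cx %.2f cy %.2f z %.2f'%(d@U*1e3,d@V*1e3,s['tool_pos'][2]*1e3),'F %.1f %.1f %.1f'%(F[:2]@U,F[:2]@V,F[2]))
    if r or F[:2]@U<-5: break
E
```

```text
unload t15.88 cx -25.03 cy 4.12 z 127.47 yaw 12.14 F 1.0 -0.5 -0.4 g 10.7
-0.0246 False cx -24.59 cy 4.11 z 127.51 F 0.0 0.5 -1.2
-0.0243 False cx -24.30 cy 4.10 z 127.51 F -0.1 -0.3 -0.6
-0.024 False cx -24.00 cy 4.11 z 127.49 F -0.2 0.3 -1.2
-0.0237 False cx -23.77 cy 4.09 z 127.47 F -0.7 -0.1 -0.2
-0.0234 False cx -23.60 cy 4.11 z 127.46 F -3.3 -0.5 0.9
-0.0231 False cx -23.55 cy 4.14 z 127.42 F -5.3 -0.2 1.7
```

Firm contact came at cx = -23.6 with 5 N, so the plate front is against the crests. I'll lower it onto the ledge and release.

```bash
python3 - <<'E'
from h import *
print(robot.line_to(W(-.0236,.0041,.1264),vel=.006,guard=6)); robot.pause(.1);st('low')
print(robot.line_to(W(-.0232,.0041,.1268),vel=.006,guard=6)); robot.pause(.15);s=st('nudge')
cv2.imwrite('pics/w9.png',robot.grab_frame('wrist')[150:280,180:390])
robot.set_gripper(.03);st('open')
p=s['tool_pos']; robot.line_to([p[0],p[1],.17],vel=.08)
# look from further back
robot.line_to(W(-.055,.0041,.18),vel=.15);st()
c=robot.get_calibration('wrist');im=robot.grab_frame('wrist');cv2.imwrite('pics/w10.png',im);np.save('w10.npy',c,allow_pickle=True)
E
python3 -c "
import cv2;i=cv2.imread('pics/w9.png');cv2.imwrite('pics/z9.png',cv2.resize(i,None,fx=3.8,fy=3.8,interpolation=cv2.INTER_CUBIC))"
```

```text
True
low t18.73 cx -23.78 cy 4.14 z 126.81 yaw 12.15 F 0.6 0.1 6.6 g 11.0
False
nudge t19.37 cx -23.41 cy 4.11 z 126.93 yaw 12.14 F -4.7 0.1 5.3 g 10.8
open t19.74 cx -23.17 cy 4.09 z 126.53 yaw 12.14 F 0.3 0.1 0.5 g 30.2
 t20.81 cx -55.14 cy 4.11 z 179.75 yaw 12.14 F 0.4 0.6 -0.1 g 30.3
```

View pics/z9.png

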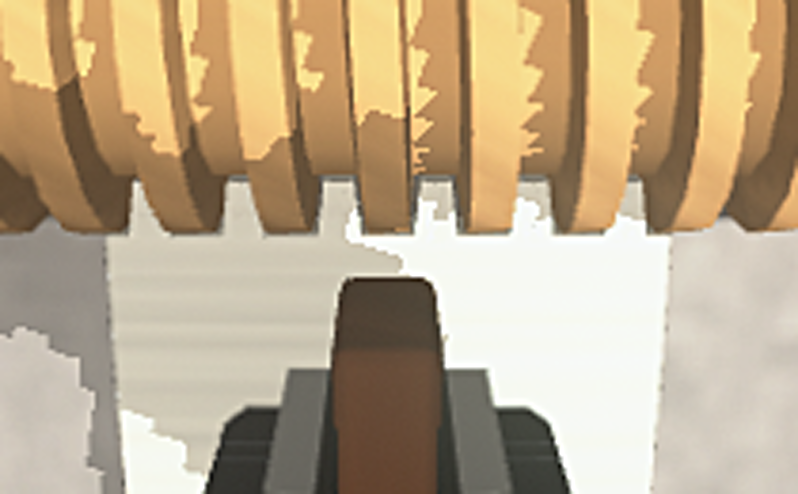

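View pics/w10.png

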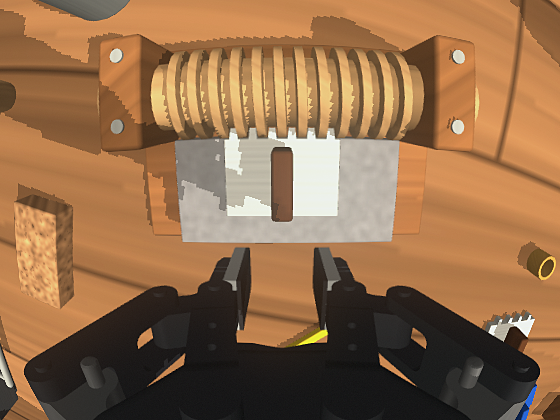

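```bash
cat >> h.py <<'E'
def meanF(n=10,dt=.03):
    F=[];P=[]
    for i in range(n):
        robot.pause(dt); s=robot.observe(); F.append(s['ft_force']); P.append(s['tool_pos'])
    F=np.mean(F,0);P=np.mean(P,0)
    return np.array([F[:2]@U,F[:2]@V,F[2]]),np.array([(P[:2]-seat)@U*1e3,(P[:2]-seat)@V*1e3,P[2]*1e3]),s['time']
E
python3 - <<'E'
from h import *
c=np.load('w10.npy',allow_pickle=True).item()
B=onplane(c,[[225.5,216],[339,216],[239,140],[330,140]],.048,True)[:,:2]-seat
print(np.c_[B@U,B@V]*1e3)
robot.set_gripper(0)
y=.0036+.027
robot.move_pose(W(-.080,y,.17),[180,0,YAW]); robot.line_to(W(-.080,y,.1168),vel=.1); robot.pause(.2)
print(meanF(8)); st('low')
print(robot.grab_frame('wrist') is None)
cv2.imwrite('pics/w11.png',robot.grab_frame('wrist'))
E
```

```text
[[-49.99642588  40.45909164]
 [-50.00480479 -33.49533213]
 [ -1.04341417  30.17310857]
 [ -0.98599782 -26.00553916]]
(array([-0.14368517,  0.07708846,  0.43952758]), array([-79.74666302,  30.58315481, 117.24482695]), 22.6833)
low t22.68 cx -79.91 cy 30.59 z 117.01 yaw 12.13 F -0.7 -0.6 0.2 g 0.3
False
```

View pics/w11.png

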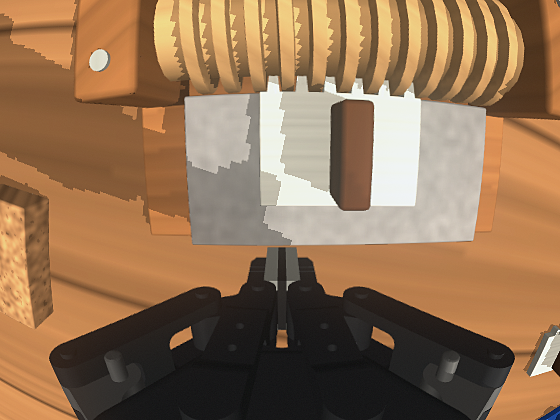

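The closed fingers (column 281, row 250) are lined up with the left part of the back edge, which runs from column 260 to 418 at row 205. Now the left push.

```bash
cat > push.py <<'E'
from h import *
def push(y,z=.1168):
    f0,_,_=meanF(8)
    hit=robot.line_to(W(-.0645,y,z),vel=.03,guard=2.5); print('appr',hit)
    if not hit: hit=robot.line_to(W(-.050,y,z),vel=.005,guard=2); 
    print(hit)
    F,P,t=meanF(6); print('contact',F-f0,P,t)
    x=P[0]*1e-3; 
    for i in range(14):
        f=-(F-f0)[0]
        if f>2.6: break
        x+=.00015 if f>1 else .0003
        robot.line_to(W(x,y,z),vel=.006,guard=6); F,P,t=meanF(5); print(i,'x %.2f'%(x*1e3),np.round(F-f0,1),np.round(P,2),t)
    t0=t
    while t-t0<1.8:
        F,P,t=meanF(8); f=-(F-f0)[0]; print('hold',np.round(F-f0,1),np.round(P,2),t)
        if f>4 or f<2.2:
            x+=np.clip((3-f)*.00008,-.0002,.0002); robot.line_to(W(x,y,z),vel=.006)
    robot.line_to(W(-.075,y,z),vel=.05); st('back')
E
python3 -c "
from push import *
push(.0036+.027)"
```

```text
appr False
True
contact [0.43249052 0.00427287 0.28764095] [-61.10128112  30.70118226 115.91183743] 25.125
0 x -60.80 [-0.1  0.1  0.1] [-60.81  30.59 116.79] 25.5833
1 x -60.50 [-0.6  0.4  0.5] [-60.56  30.61 116.75] 26.0
2 x -60.20 [-2.6  0.3  1.4] [-60.4   30.63 116.72] 26.4167
3 x -60.05 [-4.   0.2  1.3] [-60.28  30.65 116.68] 26.8333
hold [-4.7  0.6  1.3] [-60.24  30.65 116.69] 27.1
hold [-4.7  1.   0.9] [-60.24  30.63 116.74] 27.6167
hold [-3.8  0.8  0.1] [-60.29  30.6  116.78] 28.1333
hold [-3.5  1.1  0.1] [-60.29  30.6  116.8 ] 28.4
hold [-3.8  1.   0.2] [-60.3   30.59 116.82] 28.6667
back t29.11 cx -74.88 cy 30.53 z 117.16 yaw 12.12 F 0.1 -0.2 -0.3 g -0.0
```

The left hold averaged 3.5–4.7 N, a bit above 3 N. There is plenty of time, so I'll repeat it with finer steps before doing the right end.

```bash
cat > push2.py <<'E'
from h import *
def push(y,x0,z=.1168):
    f0,_,_=meanF(10)
    robot.line_to(W(x0-.001,y,z),vel=.03,guard=5)
    robot.pause(.2); x=x0-.0006; t0=None
    for i in range(40):
        if i==0 or dx: robot.line_to(W(x,y,z),vel=.006,guard=6)
        F,P,t=meanF(7); f=-(F-f0)[0]
        print('x %.2f'%(x*1e3),np.round(F-f0,1),np.round(P,2),'%.2f'%t)
        dx=0
        if f<0.8: dx=.0002
        elif abs(f-3)>.5: dx=float(np.clip((3-f)*.00007,-.0001,.0001))
        elif t0 is None: t0=t
        if t0 and t-t0>1.6: break
        x+=dx
    robot.line_to(W(-.075,y,z),vel=.05); st('back')
E
python3 -c "
from push2 import *
push(.0036+.027,-.0604)"
```

```text
x -61.00 [ 0.3 -0.1 -0. ] [-61.01  30.61 116.82] 30.73
x -60.80 [ 0.3 -0.1  0.1] [-60.8   30.59 116.8 ] 31.21
x -60.60 [-0.2  0.3 -0.4] [-60.6   30.59 116.79] 31.69
x -60.40 [-1.   0.   0.7] [-60.51  30.63 116.76] 32.17
x -60.30 [-2.8  0.4  0.6] [-60.43  30.63 116.73] 32.66
x -60.30 [-2.6  0.2  0.7] [-60.4   30.63 116.74] 32.89
x -60.30 [-2.9  0.7  0.6] [-60.38  30.63 116.76] 33.12
x -60.30 [-2.8  0.7  0.7] [-60.37  30.63 116.75] 33.36
x -60.30 [-3.3  0.9  0.3] [-60.35  30.63 116.75] 33.59
x -60.30 [-2.6  0.6  0.1] [-60.35  30.62 116.77] 33.83
x -60.30 [-3.   1.1  0.3] [-60.35  30.62 116.75] 34.06
x -60.30 [-3.9  0.5  0.3] [-60.33  30.6  116.78] 34.29
back t34.73 cx -74.93 cy 30.52 z 117.09 yaw 12.12 F -0.8 -0.8 -0.2 g -0.0
```

Steady at about 3 N. Now the right end.

```bash
python3 -c "
from push2 import *
robot.line_to(W(-.080,.0036-.027,.1168),vel=.1); robot.pause(.2)
push(.0036-.027,-.0604)
robot.line_to(W(-.080,.0036-.027,.18),vel=.15)
robot.line_to(W(-.055,.0041,.18),vel=.15);robot.pause(.1);st()
c=robot.get_calibration('wrist');im=robot.grab_frame('wrist');cv2.imwrite('pics/w12.png',im);np.save('w12.npy',c,allow_pickle=True)
cv2.imwrite('pics/z12.png',cv2.resize(im[100:240,160:410],None,fx=3.2,fy=4,interpolation=cv2.INTER_CUBIC))
"
```

```text
x -61.00 [ 0.3 -0.1 -0.2] [-61.01 -23.39 116.82] 37.41
x -60.80 [ 0.1 -0.1 -0. ] [-60.8  -23.4  116.79] 37.89
x -60.60 [0.3 0.1 0.1] [-60.6 -23.4 116.8] 38.38
x -60.40 [-0.4  0.1  0.6] [-60.47 -23.39 116.76] 38.86
x -60.20 [-2.5 -0.1  1. ] [-60.34 -23.41 116.73] 39.34
x -60.20 [-2.2 -0.7  0.9] [-60.31 -23.41 116.75] 39.58
x -60.14 [-3.8 -0.9  1. ] [-60.25 -23.41 116.73] 40.06
x -60.20 [-3.9 -1.1  0.9] [-60.25 -23.4  116.75] 40.54
x -60.26 [-3.3 -1.3  0.4] [-60.26 -23.4  116.78] 41.02
back t41.47 cx -74.96 cy -23.38 z 117.09 yaw 12.13 F -0.1 0.1 0.2 g 0.1
 t42.54 cx -55.66 cy 3.90 z 179.17 yaw 12.14 F 0.3 0.9 0.3 g -0.0
```

View pics/z12.png

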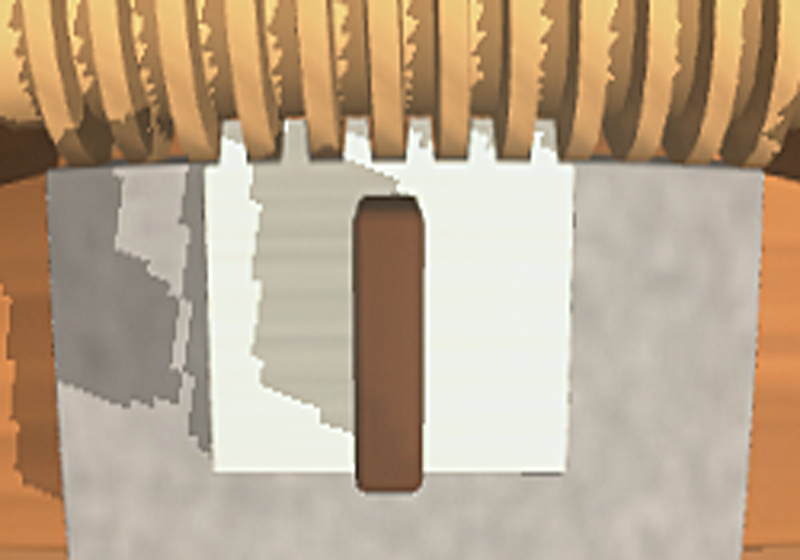

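The leaf sits flush and square. The right push wandered between 2.2 and 3.9 N, so I'll repeat it once with a constant command.

```bash
python3 - <<'E'
from h import *
y=.0036-.027; z=.1168
robot.line_to(W(-.080,y,.18),vel=.15); robot.line_to(W(-.080,y,z),vel=.12); robot.pause(.25)
f0,_,_=meanF(10)
robot.line_to(W(-.0612,y,z),vel=.04); robot.pause(.2)
robot.line_to(W(-.0604,y,z),vel=.006,guard=6); robot.pause(.1)
robot.line_to(W(-.06022,y,z),vel=.006,guard=6)
for i in range(9):
    F,P,t=meanF(7); print(np.round(F-f0,1),np.round(P,2),t)
    if -(F-f0)[0]>4.3: robot.line_to(W(-.0603,y,z),vel=.006)
robot.line_to(W(-.075,y,z),vel=.05); robot.line_to(W(-.080,y,.18),vel=.15); robot.line_to(W(-.09,.0041,.22),vel=.15);robot.pause(.2);st()
im=robot.grab_frame('wrist');cv2.imwrite('pics/w13.png',im); c=robot.get_calibration('wrist'); np.save('w13.npy',c,allow_pickle=True)
E
```

```text
[-2.2 -0.7  1.1] [-60.34 -23.4  116.77] 45.9333
[-2.7 -0.6  1. ] [-60.31 -23.39 116.77] 46.1667
[-2.6 -0.3  1. ] [-60.3  -23.4  116.76] 46.4
[-3.2 -0.6  1. ] [-60.29 -23.41 116.76] 46.6333
[-3.7 -0.6  1.2] [-60.27 -23.4  116.76] 46.8667
[-3.3 -0.9  0.6] [-60.26 -23.4  116.78] 47.1
[-3.5 -0.7  0.8] [-60.26 -23.41 116.77] 47.3333
[-3.5 -0.7  0.6] [-60.26 -23.41 116.77] 47.5667
[-3.8 -0.4  0.8] [-60.25 -23.4  116.78] 47.8
 t49.50 cx -90.32 cy 3.76 z 218.85 yaw 12.10 F 0.5 0.2 0.6 g -0.5
```

View pics/w13.png

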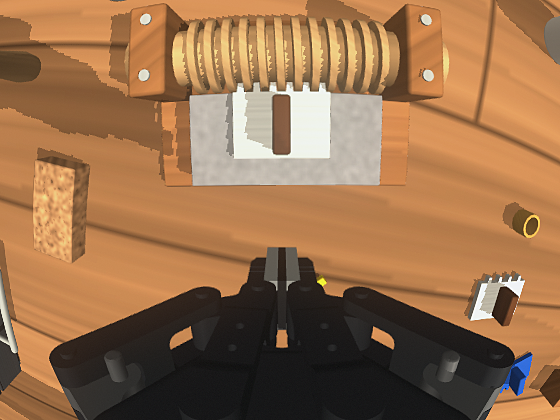

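The leaf (233–330, 90–158) lies flat with its teeth in the grooves and its front edge along the crests. The robot is clear of it, so I'm handing in.

```bash
python3 -c "
from plant import robot
robot.job_done();print(robot.observe()['time'])"
```

```text
the job is handed in; nothing more can be done
the job is handed in; nothing more can be done
```

The six-tooth leaf is in the screw's grooves, flat on the ledge with its front edge against the crests. I handed the job in at about 49.5 s.

**Finding and seating:** I picked the leaf by counting its teeth in the wrist view and placed it using the crest positions seen by the camera. The teeth went in without resistance. The first four slides stopped about 1 mm short. Three tripped the force guard by pressing on the ledge, and the fourth tripped it briefly with no lasting contact. On the next slide the front edge met the crests at about 5 N. I then lowered the leaf onto the ledge and let go.

**Push test:**

| End | First push | Repeat |
|---|---|---|
| Left | 3.5–4.7 N, a little high | 2.6–3.9 N over about 1.6 s |
| Right | 2.2–3.9 N, uneven | 2.2 rising to 3.8 N over about 2 s |

- **Order:** both left pushes came before the right ones.
- **No rocking:** at both ends the contact point was within about 0.1 mm of the same place, so I saw no rocking.
- **Highest force seen:** about 7 N in my readings, pressing on the ledge.

**Last check:** the final wrist picture shows the leaf square and flush, with the robot clear. One disagreement remains: the camera estimate of the cradle put the home position about 1 mm short of where contact occurred. I trusted the contact force and the flush view.

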